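# Index the titration carousel to the next hole

## Robot

A 7-joint arm with a two-finger parallel gripper is mounted at the origin on the work surface. World frame = base frame: x ahead of the robot, y to its left, z up, the work surface at z = 0. Lengths are in mm, angles in rad, forces in N, time in s.
With the tool pointing down it reaches from about 400 to 875 mm from the base axis. Payload 6.5 kg.
Tool frame: the origin (TCP) lies midway between the tips of the shut fingers; the grasp point (between the pads) lies 19 mm behind it; z points along the fingers, y is the line along which they close (so a half turn about z gives the same grasp; the last joint's range is limited). The gripper opens to 88 mm and grips with 3 to 60 N. Pads are 18 mm wide; open, the fingers measure 123 mm over their backs; the gripper's body (75 mm by 187 mm) begins 45 mm behind the grasp point.
Start: joints at [-1.233, 0.536, -0.004, 1.538, 0.003, 1.067, -0.071], TCP at [255.39, 597.717, 204.216] pointing down, gripper open.
Joint ranges: [-2.7, 2.7], [-0.37, 2.16], [-1.27, 1.26], [0.24, 2.4], [-1.31, 4.45], [0.19, 1.91], [-2.76, 2.76]. Speed limits (rad/s): [2.39, 2.39, 3.14, 3.14, 3.14, 3.14, 3.14].

## Interface

Orientations are given as a unit quaternion [w, x, y, z].
In Python, from plant import robot, vision, finder gives the robot as it stands.
- The arm moves only by the tool carry_out, never from a script. Its argument "plan" is a list that holds one entry, the list of rows, each a list of 7 numbers: the shift along the tool's x, y, z in cm, then the turn, a rotation vector about the tool's x, y, z in degrees, then the closure, from 0 (fully open) to 1 (shut). In form: [[[x, y, z, wx, wy, wz, claw], ...]]. A call has 1 to 8 rows; each row shifts and turns the commanded pose from where the row before left it, along the tool's axes as they then stand; what a row does not reach is not made up. A row lasts 1/10 s, in which the tool goes at most 50 mm and 8.59 degrees, less where a joint would pass 70% of its speed; a pose out of reach is approached as far as the arm can. A call is refused whole if a number of a shift passes 5 or a number of a turn 8.59, either way. A call with a gripper value outside its range is refused whole. The fingers move at their own pace and stop on an object; the grip force is fixed at half the most. Time passes only in rows, so rows that do not move let the fingers close. It gives the time, the measured TCP pose, the force, the opening and the grip force at its end, in the units of the state.
- robot.sense(): the state, without advancing time (a new reading comes with each control period).
- vision.read_camera(name): name is "scene" or "top"; returns (picture, depth): 420x560x3 uint8, red, green, blue; 420x560 float32, mm along the optical axis (not along the pixel's ray), 0 where there is no reading.
- vision.camera_info(name): a dict with "fx", "fy", "cx", "cy" (pixels), "distortion" ([k1, k2, p1, p2, k3] as OpenCV has them; the pictures are not rectified), "position" and "attitude" of the camera in the world. Camera axes: x right, y up, looking along -z (the intrinsics and any distortion apply to the point x, -y, -z); pixel columns grow to the right and rows downward; lengths in mm; the calibration is good to about 2 mm. A picture is of the moment at which its call begins. camera_info takes no time and is no camera call.
- robot.sign_off(): hands the job in; it is judged then, once.
Trained networks look in the newest picture that a camera, given by its name, has taken for a name from the list of things; names that differ only in an ending like _2 or _b are one class to them, and where a whole thing is asked for, a point or a joint stands for the part that bears it (a point fixed in the world has none). Each returns a list of dicts, best first, with "p" (0 to 1); they miss things now and then, are a little off and sometimes report something else, mostly with a low value. They report only what shows in the picture. A call takes as long as a camera call. They do not tell look-alikes from the thing itself.
- finder.spot_in(name, camera): "extent" ([left, top, width, height] in pixels, round what is visible of it).
- finder.cut_out(name, camera): "pixels" (420x560 bool, what is visible of it) and "extent" ([left, top, width, height] in pixels, round what is visible of it).
The state is a dict: "time": time; "qpos": joint angles; "dq": joint speeds; "effort": joint torques, N m; "eef_pos": TCP position; "tool_rot": TCP orientation; "force": force on the tool from outside, world axes, zero at the start; "wrist_torque": the same for the moment, N m; "grip_width": finger opening in mm; "grip_force": force on a finger pad.
Only numpy, scipy, OpenCV 4.12 (cv2) and the standard library are available. Lean on these libraries where they do the work, as an engineer would, in place of code of your own. Each camera call takes 0.05 s, during which the arm holds its last target. There are 200 camera calls.

## Task

The conical flask on the round carousel stands one station away from the burette. Pull the spring ring up out of its hole, turn the carousel one station so that the conical flask comes under the burette tip, and let the ring go so that its pin drops fully home in the new hole. Feel for the hole gently, do not force the pin sideways against anything, and leave all the glassware and the other things on the bench alone.

Things in the scene. Friction and masses are not known exactly. Their poses are not given: they have to be found in the camera images.
- stand: Black round base, 330 mm across, 20 mm high, fixed; origin on the bench under the carousel's axis, x towards the burette. A steel index track (24 mm wide, top at 34 mm) runs round its robot side 145 mm from the axis, with an aluminium shoe (30 mm wide, 80 mm long) clamped on it at each next station. A yellow rod (14 mm thick, 600 mm high) stands 125 mm from the axis at +x.
- axis (a point): Point on the carousel's upright turning axis, 60 mm above the bench, at the tray's top face; axes as stand, it does not turn. The carousel is a white disc, 180 mm across, 8 mm thick, with six round seats (centres 58 mm from the axis, 60 degrees apart, rims 6 mm high).
- burette_tip (a point): Lower tip of the glass burette, 175 mm above the bench and 58 mm from the axis, over the middle of a seat, on the side away from the robot.
- carousel (a joint): Turning angle (rad), 0 at the start, positive counterclockwise from above, stops at +-1.35, friction about 0.25 N m. The next stations are at about +1.05 and -1.05, but the shoes were clamped by hand: each hole lies up to 0.1 rad (15 mm at the ring) either side of that, not measured, to be felt for. The 8 mm round-ended pin has about 1.6 mm play each way along the track in a hole.
- ring_centre (a point): Centre of the upright flat steel pull ring: 40 mm across, hole 24 mm, 9 mm thick, centre 96 mm above the bench when home, 145 mm from the axis, at the end of the index arm (30 mm wide, top at 48 mm; boss below the ring 24 mm across, top at 66 mm). Starts on the robot's side, opposite the burette. Its flat faces look along the track; it turns with the carousel.
- ring (a joint): Height (m) of the ring: 0 = pin fully home, 9 mm deep; about 0.009 = pin rides on the track or shoe; 0.016 = end stop. A spring pushes it down: 8 N at 0, 10 N at 0.009, 12 N at the stop. Let go between holes, the pin rides on the track, drops in by itself over a hole and locks the carousel. More than 40 N between pin and track, shoe or hole wall is too much.
- flask: The conical glass flask to bring under the burette: 51 mm across the foot, 85 mm high, 28 mm across the mouth, loose (about 60 g) in the seat one station from the burette, on either side. Origin at the centre of its underside, 60 mm above the bench.
- jar: Cylindrical lidded glass jar, 48 mm across, 62 mm high, loose in the seat on the other side of the burette. Origin at the centre of its underside. Stays in its seat.
- beaker: Open glass beaker, 50 mm across, 55 mm high, loose in the seat that starts under the burette. Origin at the centre of its underside. Stays in its seat.
- dropper: Amber dropper bottle, 38 mm across, 75 mm high, on the bench beside the base. Origin at the centre of its underside. Leave alone.
- stopper: Rubber stopper, 34 mm across, 28 mm high, on the bench beside the base. Origin at the centre of its underside. Leave alone.
- soap: Soap bottle, 64 mm across, 150 mm high, on the bench to the left. Origin at the centre of its underside. Leave alone.
- spatula: Steel spatula, 160 mm long, lying on the bench to the left. Leave alone.
- spare0: Spare conical flask, 51 mm across, 85 mm high, in the white enamel tray to the right (tray 180 x 260 mm, 25 mm high). Leave alone.
- spare1: Spare conical flask like spare0, in the same tray. Leave alone.
- spare2: Spare conical flask like spare0, in the same tray. Leave alone.
There are look-alikes about, which are no part of the job. What is shaped like the flask but green or pink is not meant.

How it is judged:
By the outcome, as a careful person would: the job done as asked, in the order asked, and still so for the second after the job is handed in, with the robot touching nothing.
It also fails if it takes over 45 s, if anything falls off the work surface, if the arm or the gripper's body presses on something with over 40 N, if the wrist force passes 120 N, or if a joint passes its speed limit or range.

## Working session

There is one attempt and no reset: what is moved stays moved. The work goes in short steps, Python scripts to look and compute and a tool call to move; the robot and the scene stay as the last step left them, time stands still between calls to the robot, and variables do not carry over. Pictures are saved under pics/ and viewed, at most 10 in all, crops included, and the job is handed in when it is done.

Besides the shell and the picture viewer there is one more tool, called as a command line: name --argument value ..., lists and objects as JSON in quotes. carry_out: Moves the arm, as the interface text tells. Its arguments: {"type":"object","properties":{"plan":{"type":"array"}},"required":["plan"]}

```bash
mkdir -p pics; ls
cat > h.py <<'E'
from plant import robot, vision, finder
import numpy as np, cv2
from scipy.spatial.transform import Rotation as R
def rot(q): return R.from_quat([q[1],q[2],q[3],q[0]]).as_matrix()
def world(cam,px,d):
    i=vision.camera_info(cam); K=np.array([[i["fx"],0,i["cx"]],[0,i["fy"],i["cy"]],[0,0,1]])
    px=np.atleast_2d(np.array(px,float)); u=cv2.undistortPoints(px[:,None],K,np.array(i["distortion"]))[:,0]
    d=np.atleast_1d(d); p=np.c_[u[:,0]*d,-u[:,1]*d,-d]
    a=np.array(i["attitude"],float); A=rot(a) if a.size==4 else a
    return p@A.T+np.array(i["position"])
E
python3 - <<'E'
from h import *
for c in ("scene","top"):
    p,d=vision.read_camera(c); cv2.imwrite(f"pics/{c}0.png",p[:,:,::-1]); print(c,vision.camera_info(c))
    for n in ("flask","ring_centre","stand","jar","beaker"):
        for r in finder.cut_out(n,c)[:3]:
            m=r["pixels"]&(d>0); ys,xs=np.nonzero(m)
            if len(xs): w=world(c,np.c_[xs,ys],d[m]); print(n,round(r["p"],2),np.round(r["extent"]),np.median(w,0).round(),w.min(0).round(),w.max(0).round())
print(robot.sense())
E
```

```text
pics
scene {'fx': 391.89090522073803, 'fy': 391.89090522073803, 'cx': 271.1776049007207, 'cy': 208.23864373692248, 'distortion': array([0.00918723, 0.        , 0.        , 0.        , 0.        ]), 'position': array([1044.42277535,  361.70370134, 1144.13842636]), 'attitude': array([0.39243772, 0.10830379, 0.24326049, 0.8803904 ])}
flask 0.72 [307. 250.  18.  23.] [631. 160. 102.] [590. 133.  61.] [647. 179. 150.]
flask 0.67 [358. 343.  24.  22.] [718. 414.  41.] [687. 390.  -0.] [734. 439.  89.]
flask 0.63 [275. 200.  57.  80.] [578. 112.  61.] [421.  15.   1.] [698. 188. 291.]
ring_centre 0.5 [396. 307.  32.  29.] [590. 455. 100.] [551. 427.  -2.] [606. 495. 155.]
ring_centre 0.45 [319. 202.   7.  14.] [474.  58. 111.] [411.  34.   1.] [487.  65. 118.]
stand 0.59 [250. 149. 105. 160.] [668. 131.  32.] [ 286. -148.   -4.] [773. 264. 603.]
jar 0.62 [352. 309.  12.  12.] [643. 334.  28.] [628. 321.  19.] [657. 347.  34.]
jar 0.53 [278. 236.  10.  20.] [665.  59. 121.] [633.  22.  62.] [734. 130. 336.]
beaker 0.79 [291. 255.  13.  17.] [654. 117.  89.] [641.  96.  61.] [688. 140. 121.]

[... 1117 characters left out ...]
.6, 'qpos': array([-1.23320706,  0.53642165, -0.00440061,  1.53786591,  0.00259836,
        1.06731191, -0.07118632]), 'dq': array([-0.00031922, -0.00162644, -0.00199603,  0.00072112,  0.00066086,
        0.0005338 , -0.00068449]), 'effort': array([-5.28508299e-04, -5.70637894e+01,  9.89339501e-01, -2.51816851e+01,
       -5.62252547e-02,  1.11510718e-02,  4.77875096e-05]), 'eef_pos': array([255.38941214, 597.7309071 , 204.21515998]), 'tool_rot': array([ 1.32765255e-05,  2.00501419e-01,  9.79693412e-01, -2.33521465e-06]), 'force': array([-0.39670955, -1.05944698, -0.25948138]), 'wrist_torque': array([ 0.01202506, -0.00714807, -0.06749942]), 'grip_force': 0.0, 'grip_width': 88.07548621422315}
```

Run:
```python
from h import *
a=cv2.imread("pics/top0.png")[105:285,130:310]; b=cv2.imread("pics/scene0.png")[120:300,220:400]
cv2.imwrite("pics/c0.png",np.hstack([cv2.resize(a,(400,400),interpolation=cv2.INTER_CUBIC),cv2.resize(b,(400,400),interpolation=cv2.INTER_CUBIC)]))
```

```text
(no output)
```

View pics/c0.png

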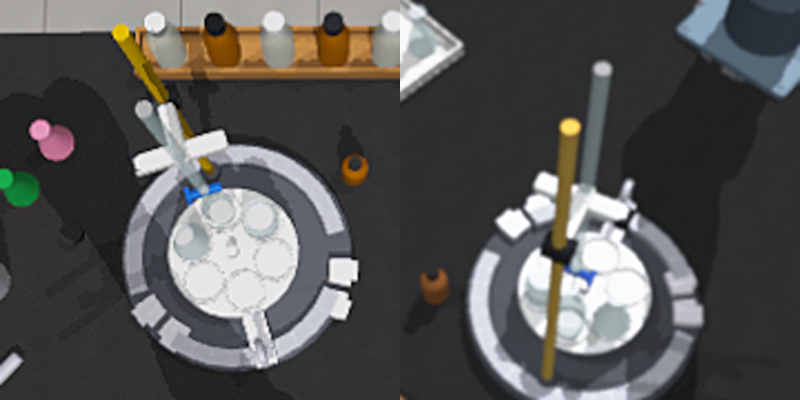

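View pics/scene0.png

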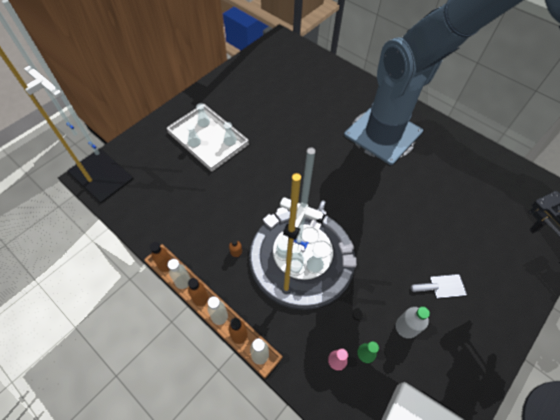

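The top crop shows the ring at about px (248,262), the flask in the left seat at about (216,213), the beaker ahead at about (226,198) and the jar on the right. So the carousel turns clockwise (negative), which brings the ring to the left shoe.

```bash
cat >> h.py <<'E'
def circ(P):
    A=np.c_[2*P,np.ones(len(P))]; s=np.linalg.lstsq(A,(P**2).sum(1),rcond=None)[0]; return s[:2],np.sqrt(s[2]+s[:2]@s[:2])
E
python3 - <<'E'
from h import *
p,d=vision.read_camera("top")
ys,xs=np.mgrid[:420,:560]; W=world("top",np.c_[xs.ravel(),ys.ravel()],d.ravel())
W0=W; C=p.reshape(-1,3).astype(int)
ok=(d.ravel()>0)
# disc: height band, hull circle
r=np.hypot(W[:,0]-612,W[:,1]-98)
m=ok&(abs(W[:,2]-60)<9)&(r<110); P=W[m][:,:2].astype(np.float32)
(c,rad)=cv2.minEnclosingCircle(P); print("disc",c,rad,m.sum(),np.median(P,0))
m=ok&(W[:,2]>10)&(W[:,2]<45)&(r<185)&(r>120); P=W[m][:,:2].astype(np.float32); print("base",cv2.minEnclosingCircle(P))
for th in range(0,1):
    H=cv2.convexHull(P)[:,0]; print("hullfit",circ(H.astype(float)))
ax=np.array(circ(H.astype(float))[0])
m=ok&(W[:,2]>74)&(W[:,2]<125)&(np.hypot(W[:,0]-467,W[:,1]-55)<45)
print("ring px",m.sum()); print(np.c_[xs.ravel()[m],ys.ravel()[m],W[m].round()])
# shoe: bright pixels near track
q=W[:,:2]-ax; rr=np.hypot(*q.T); an=np.degrees(np.arctan2(q[:,1],q[:,0]))
for a in range(80,230,3):
    m=ok&(abs(rr-145)<12)&(abs((an-a+180)%360-180)<1.5)
    if m.sum(): print(a,m.sum(),np.median(W[m][:,2]).round(1),int(np.median(C[m])),end=' | ')
E
```

```text
disc (600.1956176757812, 94.435302734375) 96.88114166259766 2035 [591.43225  93.80087]
base ((604.1200561523438, 92.60033416748047), 171.24009704589844)
hullfit (array([606.87623221,  95.43488197]), np.float64(165.50178256272233))
ring px 48
[[245. 257. 487.  63.  97.]
 [246. 257. 487.  59. 105.]
 [247. 257. 487.  56. 103.]
 [245. 258. 484.  62. 102.]
 [246. 258. 484.  59. 110.]
 [247. 258. 484.  56. 110.]
 [245. 259. 481.  61. 116.]
 [246. 259. 481.  58. 114.]
 [247. 259. 481.  56. 111.]
 [248. 259. 481.  54.  88.]
 [245. 260. 478.  61. 111.]
 [246. 260. 478.  58. 115.]
 [247. 260. 478.  55. 114.]
 [248. 260. 478.  54.  91.]
 [245. 261. 475.  61. 114.]
 [246. 261. 475.  58. 112.]
 [247. 261. 475.  56. 112.]
 [248. 261. 475.  53. 110.]
 [246. 262. 472.  58. 113.]
 [247. 262. 472.  55. 114.]
 [248. 262. 472.  52. 118.]
 [249. 262. 473.  52.  84.]
 [246. 263. 469.  58. 115.]
 [247. 263. 469.  55. 117.]
 [248. 263. 469.  52. 116.]
 [249. 263. 470.  52.  82.]
 [246. 264. 467.  58. 111.]
 [247. 264. 467.  55. 113.]
 [248. 264. 467.  53. 112.]
 [249. 264. 467.  51.  86.]
 [246. 265. 464.  
[... 679 characters left out ...]
13 20 19.1 66 | 116 12 32.8 186 | 119 19 33.1 186 | 122 19 33.5 186 | 125 17 33.7 185 | 128 19 33.8 188 | 131 23 20.5 69 | 134 12 25.4 128 | 137 19 34.0 188 | 140 19 33.2 189 | 143 19 32.8 181 | 146 19 33.7 155 | 149 19 33.1 155 | 152 18 34.8 156 | 155 22 33.6 161 | 158 18 33.7 156 | 161 19 34.0 158 | 164 18 35.4 158 | 167 19 33.1 158 | 170 20 32.9 157 | 173 17 34.1 158 | 176 17 36.5 159 | 179 24 34.6 160 | 182 19 34.6 147 | 185 21 34.1 153 | 188 19 33.9 190 | 191 14 48.3 206 | 194 11 111.1 196 | 197 31 110.9 179 | 200 22 57.1 193 | 203 21 35.0 206 | 206 18 33.5 204 | 209 21 33.9 201 | 212 19 33.4 203 | 215 20 34.0 207 | 218 19 34.2 201 | 221 20 33.4 202 | 224 16 33.4 203 | 227 22 33.9 203 |
```

```bash
cat >> h.py <<'E'
def rows(targets,claw,cur=None):
    """targets: (x,y,z,yaw of tool y deg, n rows); yaw: tool pointing down"""
    s=robot.sense(); M=rot(s["tool_rot"]); 
    x,y,z=s["eef_pos"]; yw=np.degrees(np.arctan2(M[1,1],M[0,1])); out=[]
    for X,Y,Z,T,n in targets:
        for k in range(n):
            dx,dy,dz,dt=(X-x)/n,(Y-y)/n,(Z-z)/n,(T-yw)/n
            # shift in axes before row's turn
            a=np.radians(yw+dt*k); ux=np.array([np.cos(a+np.pi/2),np.sin(a+np.pi/2)]); uy=np.array([np.cos(a),np.sin(a)])
            v=np.array([dx,dy]); out.append([round(float(v@ux)/10,2),round(float(v@uy)/10,2),round(-dz/10,2),0,0,round(-dt,1),claw])
        x,y,z,yw=X,Y,Z,T
    for i in range(0,len(out),8): print(out[i:i+8])
E
python3 - <<'E'
from h import *
rows([(469,55,204,106,16),(469,55,140,106,4)],0)
E
```

```text
[[-2.56, -2.59, np.float64(0.0), 0, 0, np.float64(-2.4), 0], [-2.45, -2.7, np.float64(0.0), 0, 0, np.float64(-2.4), 0], [-2.33, -2.8, np.float64(0.0), 0, 0, np.float64(-2.4), 0], [-2.21, -2.9, np.float64(0.0), 0, 0, np.float64(-2.4), 0], [-2.08, -2.99, np.float64(0.0), 0, 0, np.float64(-2.4), 0], [-1.95, -3.08, np.float64(0.0), 0, 0, np.float64(-2.4), 0], [-1.82, -3.16, np.float64(0.0), 0, 0, np.float64(-2.4), 0], [-1.68, -3.23, np.float64(0.0), 0, 0, np.float64(-2.4), 0]]
[[-1.54, -3.3, np.float64(0.0), 0, 0, np.float64(-2.4), 0], [-1.4, -3.37, np.float64(0.0), 0, 0, np.float64(-2.4), 0], [-1.26, -3.42, np.float64(0.0), 0, 0, np.float64(-2.4), 0], [-1.11, -3.47, np.float64(0.0), 0, 0, np.float64(-2.4), 0], [-0.96, -3.52, np.float64(0.0), 0, 0, np.float64(-2.4), 0], [-0.81, -3.55, np.float64(0.0), 0, 0, np.float64(-2.4), 0], [-0.66, -3.59, np.float64(0.0), 0, 0, np.float64(-2.4), 0], [-0.5, -3.61, np.float64(0.0), 0, 0, np.float64(-2.4), 0]]
[[0.0, 0.0, 1.6, 0, 0, -0.0, 0], [0.0, 0.0, 1.6, 0, 0, -0.0, 0], [0.0, 0.0, 1.6, 0, 0, -0.0, 0], [0.0, 0.0, 1.6, 0, 0, -0.0, 0]]
```

carry_out --plan '[[[-2.6, -2.6, 0, 0, 0, -2.4, 0], [-2.4, -2.7, 0, 0, 0, -2.4, 0], [-2.3, -2.8, 0, 0, 0, -2.4, 0], [-2.2, -2.9, 0, 0, 0, -2.4, 0], [-2.1, -3.0, 0, 0, 0, -2.4, 0], [-1.9, -3.1, 0, 0, 0, -2.4, 0], [-1.8, -3.2, 0, 0, 0, -2.4, 0], [-1.7, -3.2, 0, 0, 0, -2.4, 0]]]'

```text
time: 1.45
eef_pos: [361.0, 324.5, 204.5]
tool_rot: [0.0, 0.033, 0.999, 0.0]
force: [0.9, -1.0, 0.6]
grip_width: 88.4
grip_force: 0.0
```

carry_out --plan '[[[-1.5, -3.3, 0, 0, 0, -2.4, 0], [-1.4, -3.4, 0, 0, 0, -2.4, 0], [-1.3, -3.4, 0, 0, 0, -2.4, 0], [-1.1, -3.5, 0, 0, 0, -2.4, 0], [-1.0, -3.5, 0, 0, 0, -2.4, 0], [-0.8, -3.5, 0, 0, 0, -2.4, 0], [-0.7, -3.6, 0, 0, 0, -2.4, 0], [-0.5, -3.6, 0, 0, 0, -2.4, 0]]]'

```text
time: 2.25
eef_pos: [465.9, 52.6, 204.6]
tool_rot: [0.0, -0.134, 0.991, 0.0]
force: [0.2, 0.8, 0.7]
grip_width: 88.4
grip_force: 0.0
```

carry_out --plan '[[[0, 0, 1.6, 0, 0, 0, 0], [0, 0, 1.6, 0, 0, 0, 0], [0, 0, 1.6, 0, 0, 0, 0], [0, 0, 1.2, 0, 0, 0, 0], [0, 0, 0, 0, 0, 0, 0], [0, 0, 0, 0, 0, 0, 0]]]'

```text
time: 2.85
eef_pos: [465.5, 54.0, 144.5]
tool_rot: [0.0, -0.133, 0.991, -0.0]
force: [-0.4, -0.0, 0.7]
grip_width: 88.1
grip_force: 0.0
```

Run:
```python
from h import *
s=robot.sense();print(s)
ims=[]
for c,(x,y) in (("top",(180,180)),("scene",(250,150))):
    p,d=vision.read_camera(c); ims.append(cv2.resize(p[y:y+110,x:x+110,::-1],(400,400),interpolation=cv2.INTER_CUBIC))
cv2.imwrite("pics/c1.png",np.hstack(ims))
```

```text
{'time': 2.85, 'qpos': array([-0.32073842,  0.31553534,  0.12938198,  2.06419943, -0.0577554 ,
        0.76505432,  1.68136166]), 'dq': array([-0.00112664, -0.01475388,  0.00264518, -0.00947514, -0.00199217,
        0.00131472, -0.00055779]), 'effort': array([ 2.21994164e-02, -3.78792357e+01,  1.62805460e+00, -1.93734241e+01,
        1.78072066e-02,  6.67405827e-02,  4.50648091e-03]), 'eef_pos': array([465.5306543 ,  54.02921084, 144.49374671]), 'tool_rot': array([ 5.42651060e-05, -1.32887645e-01,  9.91131106e-01, -2.69964751e-05]), 'force': array([-0.35986057, -0.02636445,  0.6999306 ]), 'wrist_torque': array([0.02851858, 0.00210155, 0.01895924]), 'grip_force': 0.0, 'grip_width': 88.14583947999691}
```

View pics/c1.png

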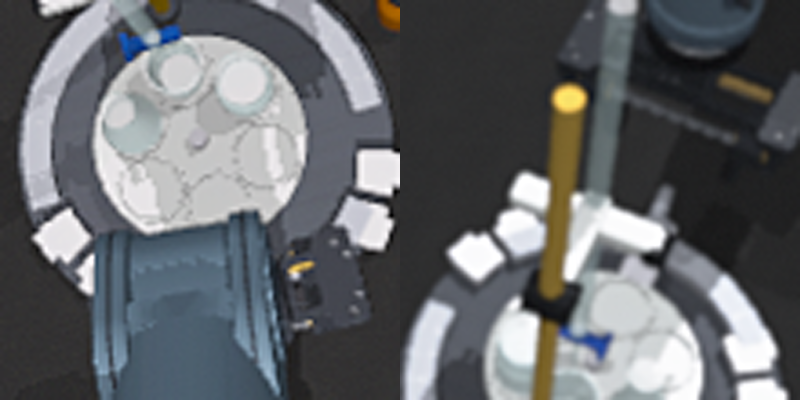

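The top view shows the gripper over the ring with its closing line along the track. The scene view shows the ring at crop (660,210), clear of the fingers.

carry_out --plan '[[[-0.3, 0, 1.3, 0, 0, -0.5, 0], [0, 0, 1.3, 0, 0, 0, 0], [0, 0, 1.3, 0, 0, 0, 0.4], [0, 0, 1.3, 0, 0, 0, 0.6], [0, 0, 1.2, 0, 0, 0, 0.78], [0, 0, 0, 0, 0, 0, 0.78], [0, 0, 0, 0, 0, 0, 0.78]]]'

```text
time: 3.65
eef_pos: [468.3, 54.7, 80.1]
tool_rot: [-0.0, -0.137, 0.991, -0.0]
force: [0.8, -0.5, 0.5]
grip_width: 50.7
grip_force: 0.0
```

carry_out --plan '[[[0, 0, 0, 0, 0, 0, 0.82], [0, 0, 0, 0, 0, 0, 0.82], [0, 0, 0, 0, 0, 0, 0.84], [0, 0, 0, 0, 0, 0, 0.84]]]'

```text
time: 4.05
eef_pos: [468.5, 54.8, 80.5]
tool_rot: [0.0, -0.137, 0.991, 0.0]
force: [-0.5, 0.6, 0.6]
grip_width: 18.4
grip_force: 0.0
```

carry_out --plan '[[[0, 0, 0, 0, 0, 0, 0.84], [0, 0, 0, 0, 0, 0, 0.84]]]'

```text
time: 4.25
eef_pos: [468.3, 54.8, 80.3]
tool_rot: [0.0, -0.137, 0.991, 0.0]
force: [0.5, -0.7, -0.0]
grip_width: 14.0
grip_force: 0.0
```

carry_out --plan '[[[0, 0, 0, 0, 0, 0, 0.87], [0, 0, 0, 0, 0, 0, 0.87]]]'

```text
time: 4.45
eef_pos: [468.2, 55.1, 80.2]
tool_rot: [-0.0, -0.137, 0.991, 0.0]
force: [-0.4, 0.4, -0.6]
grip_width: 11.4
grip_force: 0.7
```

carry_out --plan '[[[0, 0, 0, 0, 0, 0, 0.9], [0, 0, 0, 0, 0, 0, 0.95], [0, 0, 0, 0, 0, 0, 1], [0, 0, 0, 0, 0, 0, 1]]]'

```text
time: 4.85
eef_pos: [468.3, 54.9, 80.3]
tool_rot: [0.0, -0.137, 0.991, 0.0]
force: [-0.2, 1.6, 1.5]
grip_width: 7.0
grip_force: 30.2
```

carry_out --plan '[[[0, 0, -0.2, 0, 0, 0, 1], [0, 0, -0.3, 0, 0, 0, 1], [0, 0, -0.3, 0, 0, 0, 1], [0, 0, 0, 0, 0, 0, 1], [0, 0, 0, 0, 0, 0, 1]]]'

```text
time: 5.35
eef_pos: [468.4, 54.7, 88.4]
tool_rot: [0.0, -0.137, 0.991, -0.0]
force: [0.7, -0.3, 0.4]
grip_width: 0.4
grip_force: 0.0
```

The grip slipped: the opening is 0.4 mm. I'll look before going on.

Run:
```python
from h import *
s=robot.sense();print(s["grip_width"],s["force"],s["wrist_torque"])
p,d=vision.read_camera("scene"); a=p[180:230,290:355,::-1]
p,d=vision.read_camera("top"); b=p[235:285,225:290,::-1]
cv2.imwrite("pics/c2.png",np.hstack([cv2.resize(x,(400,308),interpolation=cv2.INTER_CUBIC) for x in (a,b)]))
```

```text
0.35538914631040536 [ 0.72781538 -0.25491703  0.41755312] [ 0.03387194 -0.00516959 -0.02769262]
```

View pics/c2.png

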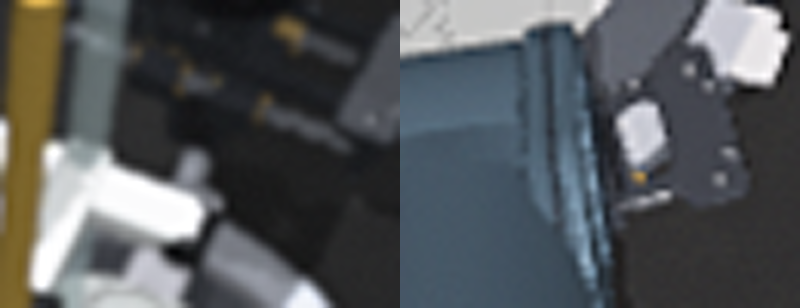

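```bash
cat >> h.py <<'E'
def proj(cam,P):
    i=vision.camera_info(cam); a=np.array(i["attitude"]); q=(np.atleast_2d(P)-i["position"])@rot(a)
    K=np.array([[i["fx"],0,i["cx"]],[0,i["fy"],i["cy"]],[0,0,1]])
    return cv2.projectPoints(np.c_[q[:,0],-q[:,1],-q[:,2]],np.zeros(3),np.zeros(3),K,np.array(i["distortion"]))[0][:,0]
E
python3 - <<'E'
from h import *
for P in [(469,55,96),(469,55,116),(488,60,96),(450,50,96),(468,55,88)]: print(P,proj("scene",P).round(1),proj("top",P).round(1))
p,d=vision.read_camera("scene")
ys,xs=np.mgrid[196:222,310:336]; W=world("scene",np.c_[xs.ravel(),ys.ravel()],d[196:222,310:336].ravel())
m=(W[:,2]>70)&(W[:,2]<135)&(np.hypot(W[:,0]-469,W[:,1]-55)<40)
for v in np.c_[xs.ravel()[m],ys.ravel()[m],W[m].round(),p[196:222,310:336].reshape(-1,3)[m]]: print(*v.astype(int))
E
```

```text
(469, 55, 96) [[321.4 206.6]] [[247.6 263.2]]
(469, 55, 116) [[322.1 203.2]] [[247.  263.1]]
(488, 60, 96) [[318.9 211.4]] [[245.9 256.7]]
(450, 50, 96) [[323.9 201.8]] [[249.2 269.7]]
(468, 55, 88) [[321.3 207.7]] [[247.8 263.6]]
317 202 482 44 127 36 37 40
318 202 482 47 130 30 31 32
319 202 478 48 126 23 24 26
320 202 478 52 131 24 24 26
318 203 481 48 124 38 38 39
319 203 478 49 122 38 39 40
320 203 477 52 123 45 46 49
321 203 479 57 131 46 46 50
322 203 477 59 131 34 35 38
323 203 474 61 130 24 24 27
321 204 475 55 120 90 92 98
322 204 476 59 125 76 78 83
323 204 475 62 126 48 50 53
324 204 475 65 130 28 29 32
320 205 477 54 114 114 118 125
321 205 477 57 117 127 130 139
322 205 473 58 114 115 117 125
323 205 471 60 113 81 82 88
324 205 476 66 126 42 43 46
325 205 476 70 130 29 29 30
320 206 481 56 115 135 138 147
321 206 476 57 110 140 144 153
322 206 477 61 116 126 129 138
323 206 459 55 87 95 97 104
320 207 482 58 113 146 150 160
321 207 479 59 111 145 148 158
322 207 477 62 111 122 126 133
323 207 462 57 87 90 93 98
319 208 486 57 110 123 126 134
320 208 484 59 111 144 147 157
321 208 483 62 113 137 141 150
322 208 465 56 83 110 113 120
323 208 462 58 82 73 75 79
319 209 488 59 108 125 127 136
320 209 483 60 104 130 133 143
321 209 483 63 108 120 123 132
322 209 468 58 84 97 99 106
319 210 488 60 104 145 148 155
320 210 489 63 109 132 134 142
321 210 486 65 109 116 119 126
322 210 471 61 84 102 104 111
319 211 486 59 95 220 222 226
320 211 487 63 100 195 197 202
321 211 482 64 96 160 162 168
```

carry_out --plan '[[[0, 0, -0.2, 0, 0, 0, 1], [0, 0, -0.1, 0, 0, 0, 1], [0, 0, 0, 0, 0, 0, 1]]]'

```text
time: 5.8
eef_pos: [468.4, 54.8, 91.4]
tool_rot: [0.0, -0.137, 0.991, -0.0]
force: [0.0, -0.3, -0.0]
grip_width: 0.5
grip_force: 0.0
```

Run:
```python
from h import *
s=robot.sense();print(s)
```

```text
{'time': 5.8, 'qpos': array([-0.30649384,  0.41239856,  0.11467051,  2.09216812, -0.0767583 ,
        0.64049894,  1.70616411]), 'dq': array([ 0.00227121,  0.00345627, -0.00021882,  0.00320265, -0.00109255,
       -0.00218618,  0.00185873]), 'effort': array([-1.40968234e-03, -4.17105353e+01,  2.00582050e+00, -1.70540088e+01,
        2.70953734e-02,  1.06580816e-01, -3.78951299e-03]), 'eef_pos': array([468.42397289,  54.7871948 ,  91.39817565]), 'tool_rot': array([ 1.77323135e-04, -1.37146074e-01,  9.90550818e-01, -6.12794814e-06]), 'force': array([ 0.03624705, -0.32963109, -0.00914499]), 'wrist_torque': array([0.04071355, 0.03401274, 0.07102812]), 'grip_force': 0.0, 'grip_width': 0.5010592237591196}
```

carry_out --plan '[[[0, 0, 0, 0, 0, 0, 0.7], [0, 0, 0, 0, 0, 0, 0.7], [0, 0, 0, 0, 0, 0, 0.7], [0, 0, 0, 0, 0, 0, 0.7]]]'

```text
time: 6.2
eef_pos: [468.2, 54.8, 91.2]
tool_rot: [-0.0, -0.137, 0.991, -0.0]
force: [-0.8, 0.3, 1.0]
grip_width: 26.2
grip_force: 0.0
```

Run:
```python
from h import *
print(robot.sense()["grip_width"])
p,d=vision.read_camera("scene")
cv2.imwrite("pics/c3.png",cv2.resize(p[180:230,290:355,::-1],(780,600),interpolation=cv2.INTER_CUBIC))
ys,xs=np.mgrid[194:222,310:336]; W=world("scene",np.c_[xs.ravel(),ys.ravel()],d[194:222,310:336].ravel())
c=p[194:222,310:336].reshape(-1,3)
m=(W[:,2]>60)&(W[:,2]<135)&(np.hypot(W[:,0]-469,W[:,1]-55)<40)&(c[:,0]>60)
for v in np.c_[xs.ravel()[m],ys.ravel()[m],W[m].round(),c[m][:,0]]: print(*v.astype(int),end='; ')
```

```text
26.238480640362184
322 201 462 50 115 83; 323 201 458 51 111 82; 322 202 465 52 115 109; 323 202 465 55 118 106; 324 202 461 56 115 86; 321 203 473 53 120 108; 322 203 471 55 120 120; 323 203 464 55 112 112; 324 203 461 57 109 87; 321 204 474 55 117 121; 322 204 469 55 112 124; 323 204 468 58 113 109; 324 204 458 56 100 78; 320 205 477 53 114 113; 321 205 475 56 113 130; 322 205 475 59 118 125; 323 205 470 60 111 103; 324 205 456 56 90 69; 320 206 481 56 115 124; 321 206 479 59 116 132; 322 206 475 60 113 125; 323 206 461 56 90 98; 320 207 484 58 115 124; 321 207 480 60 113 129; 322 207 477 62 112 118; 323 207 463 58 90 89; 319 208 485 56 108 105; 320 208 485 60 113 123; 321 208 482 62 110 122; 322 208 465 56 84 106; 323 208 461 57 79 72; 319 209 487 58 107 112; 320 209 485 60 107 116; 321 209 483 63 107 112; 322 209 470 60 88 95; 318 210 469 45 64 169; 319 210 488 60 104 141; 320 210 487 62 106 125; 321 210 486 65 107 113; 322 210 469 60 81 102; 323 210 459 58 66 82; 319 211 489 61 101 220; 320 211 486 63 99 195; 321 211 485 65 100 161; 322 211 462 57 63 127; 323 211 463 61 67 109; 322 212 467 60 66 164; 323 212 467 63 69 123;
```

View pics/c3.png

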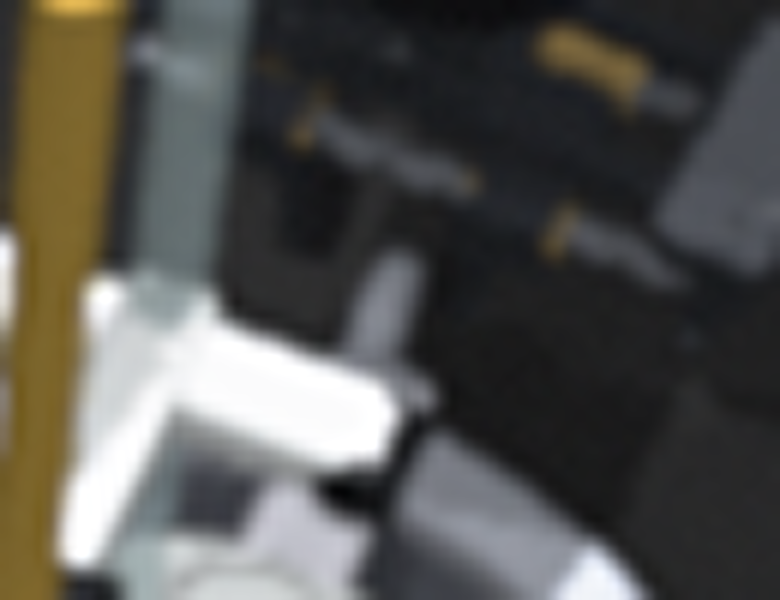

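The scene view shows the ring upright and home, at about (385,305) in the crop, with an open finger on each side. The pads most likely closed through its 24 mm hole. I'll shift 4 mm inward and grip the upper rim.

carry_out --plan '[[[-0.2, 0.1, 0, 0, 0, 0, 0.8], [-0.2, 0, 0, 0, 0, 0, 0.85], [0, 0, 0, 0, 0, 0, 0.87], [0, 0, 0, 0, 0, 0, 0.87]]]'

```text
time: 6.65
eef_pos: [471.9, 56.8, 91.2]
tool_rot: [0.0, -0.137, 0.991, -0.0]
force: [-0.0, -0.1, 0.6]
grip_width: 11.4
grip_force: 0.0
```

carry_out --plan '[[[0, 0, 0, 0, 0, 0, 0.9], [0, 0, 0, 0, 0, 0, 0.93], [0, 0, 0, 0, 0, 0, 0.93]]]'

```text
time: 6.95
eef_pos: [471.8, 56.8, 91.2]
tool_rot: [0.0, -0.137, 0.991, -0.0]
force: [0.7, -0.3, -0.7]
grip_width: 6.2
grip_force: 0.0
```

carry_out --plan '[[[0, 0, 0, 0, 0, 0, 0.93], [0, 0, 0, 0, 0, 0, 0.93]]]'

```text
time: 7.15
eef_pos: [471.8, 56.8, 91.2]
tool_rot: [0.0, -0.137, 0.991, -0.0]
force: [0.2, 0.0, 0.3]
grip_width: 6.3
grip_force: 0.0
```

Run:
```python
from h import *
print(robot.sense()["grip_width"])
p,d=vision.read_camera("scene")
a=np.clip((p[185:225,295:350,::-1]/255.)**0.4*255,0,255).astype(np.uint8)
cv2.imwrite("pics/c4.png",cv2.resize(a,(770,560),interpolation=cv2.INTER_CUBIC))
x0,x1,y0,y1=310,336,192,214
ys,xs=np.mgrid[y0:y1,x0:x1]; W=world("scene",np.c_[xs.ravel(),ys.ravel()],d[y0:y1,x0:x1].ravel())
Z=W[:,2].reshape(y1-y0,-1).round().astype(int)
print("cols",x0,x1)
for r in range(y1-y0): print(y0+r,*Z[r])
for n,P in {"tip":(471.8,56.8,91),"tip+20":(471.8,56.8,111),"tip+40":(471.8,56.8,131)}.items(): print(n,proj("scene",P).round(1))
```

```text
6.26223080361854
cols 310 336
192 209 211 215 212 216 212 215 213 212 209 210 174 171 172 3 0 0 225 226 230 230 230 233 235 233 1144
193 204 206 206 210 209 211 215 214 209 209 206 206 208 209 2 -1 167 216 214 217 225 224 227 231 235 234
194 197 201 204 204 209 205 209 213 207 204 206 206 206 210 210 207 213 215 215 216 215 215 222 230 223 227
195 1 0 197 199 199 207 204 207 201 178 173 202 207 205 207 213 216 215 219 212 216 212 213 216 212 227
196 -2 0 2 0 196 197 201 200 167 170 169 170 157 2 204 213 216 216 213 216 217 214 213 214 209 -2
197 -3 0 0 0 -1 1 195 196 163 162 164 168 152 1 173 214 214 217 214 213 217 214 214 213 208 -2
198 0 -1 -3 2 0 -2 153 159 159 155 157 1144 148 0 169 209 212 211 211 210 216 216 210 211 209 209
199 -1 3 -4 0 -1 3 148 152 151 152 153 150 140 -2 199 203 207 207 211 212 212 215 213 211 207 210
200 -2 1 1 2 -2 0 142 145 148 147 148 146 130 0 196 197 203 204 203 205 207 212 214 202 207 208
201 2 6 1 0 -2 0 139 143 142 139 145 137 115 146 148 157 197 197 203 203 205 204 200 1 1 4
202 -4 -1 -3 2 2 3 134 134 135 136 141 130 119 146 150 147 156 156 146 194
[... 256 characters left out ...]
206 -1 1 1 0 2 2 2 1 -1 2 116 110 114 93 2 132 133 1 4 -2 -2 3 0 2 -1 2
207 -1 3 -2 4 2 3 1 0 -1 1 117 111 114 86 0 -6 -3 0 -3 3 -3 -4 3 2 -1 2
208 408 1 4 1 2 -2 0 5 0 109 114 110 89 82 2 -2 0 -3 0 0 -3 1 1 -3 3 4
209 407 409 409 406 3 0 2 2 2 106 107 108 82 7 -3 1 0 -2 -6 0 -5 3 5 2 -1 -1
210 407 410 408 410 409 409 2 49 63 108 105 104 85 65 1 3 3 0 2 3 2 -3 2 -2 -1 0
211 410 407 410 409 408 409 408 409 407 98 102 97 68 67 3 4 -2 4 -3 2 2 5 0 -2 -1 3
212 409 407 410 408 406 410 409 408 409 408 409 405 67 67 51 49 2 0 1 4 0 -2 -2 -2 -1 -1
213 409 412 409 408 410 410 408 409 409 407 410 411 409 409 46 48 3 -1 4 3 -1 0 2 -2 1 2
tip [[321.1 208.3]]
tip+20 [[321.8 205. ]]
tip+40 [[322.5 201.6]]
```

View pics/c4.png

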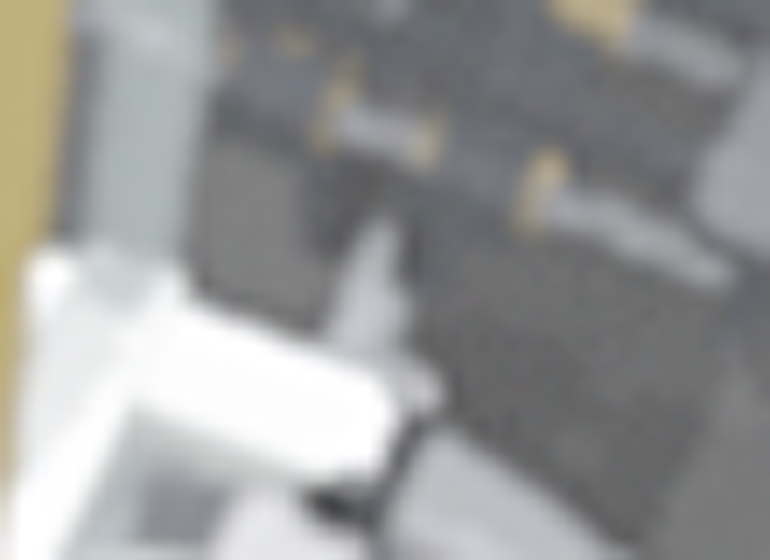

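Run:
```python
from h import *
y=np.array([-.269,.963,0]); x=np.array([.963,.269,0]); T=np.array([471.8,56.8,91.])
for z in (91,110,130):
  for s in (-1,1):
    for t in (4,20):
      for u in (-9,9): print(z,s*t,u,proj("scene",T+[0,0,z-91]+y*s*t+x*u).round(1)[0])
p,d=vision.read_camera("scene")
for c,r in ((325,206),(326,206),(326,205),(318,203),(319,203),(317,202),(320,204),(324,204)): print(c,r,world("scene",(c,r),d[r,c])[0].round(1))
```

```text
91 -4 -9 [321.  205.6]
91 -4 9 [318.8 210. ]
91 -20 -9 [316.3 203.7]
91 -20 9 [314.1 208.1]
91 4 -9 [323.4 206.6]
91 4 9 [321.2 211. ]
91 20 -9 [328.1 208.5]
91 20 9 [325.9 213. ]
110 -4 -9 [321.7 202.4]
110 -4 9 [319.5 206.9]
110 -20 -9 [316.9 200.5]
110 -20 9 [314.7 204.9]
110 4 -9 [324.1 203.4]
110 4 9 [321.9 207.9]
110 20 -9 [328.9 205.4]
110 20 9 [326.7 209.9]
130 -4 -9 [322.4 199. ]
130 -4 9 [320.1 203.5]
130 -20 -9 [317.6 197. ]
130 -20 9 [315.3 201.5]
130 4 -9 [324.8 200. ]
130 4 9 [322.6 204.5]
130 20 -9 [329.7 202. ]
130 20 9 [327.5 206.5]
325 206 [480.3  72.6 132.8]
326 206 [476.6  74.  129.9]
326 205 [479.8  74.9 140.5]
318 203 [484.5  49.4 130. ]
319 203 [482.9  51.9 130.8]
317 202 [486.   46.2 134.1]
320 204 [482.3  55.6 128.2]
324 204 [477.8  66.6 134.8]
```

The depth shows the fingertips at z≈128 mm and the gripper body at about 196 or higher, while the reported TCP is 91. So the tips are really about 37 mm higher than reported, and I had only pinched the ring's top edge. I'll open and go about 42 mm lower, checking force on the way.

carry_out --plan '[[[0, 0, 0, 0, 0, 0, 0.5], [0, 0, 0, 0, 0, 0, 0.5], [0, 0, 0, 0, 0, 0, 0.5], [0, 0, 0.8, 0, 0, 0, 0.5], [0, 0, 0.8, 0, 0, 0, 0.5], [0, 0, 0, 0, 0, 0, 0.5]]]'

```text
time: 7.85
eef_pos: [470.7, 56.7, 73.9]
tool_rot: [-0.001, -0.137, 0.991, -0.0]
force: [-0.0, 0.0, 0.8]
grip_width: 43.8
grip_force: 0.0
```

carry_out --plan '[[[0, 0, 0.6, 0, 0, 0, 0.5], [0, 0, 0.6, 0, 0, 0, 0.5], [0, 0, 0, 0, 0, 0, 0.5]]]'

```text
time: 8.15
eef_pos: [471.2, 56.7, 62.4]
tool_rot: [-0.001, -0.137, 0.991, -0.0]
force: [0.5, 1.2, -0.2]
grip_width: 44.3
grip_force: 0.0
```

Run:
```python
from h import *
s=robot.sense();print(s["grip_width"],s["eef_pos"],s["force"])
p,d=vision.read_camera("scene")
x0,x1,y0,y1=308,340,194,218
ys,xs=np.mgrid[y0:y1,x0:x1]; W=world("scene",np.c_[xs.ravel(),ys.ravel()],d[y0:y1,x0:x1].ravel())
Z=W[:,2].reshape(y1-y0,-1).round().astype(int)
for r in range(y1-y0): print(y0+r,*Z[r])
```

```text
44.345112578480254 [471.21625612  56.70600576  62.38836478] [ 0.47166723  1.16517297 -0.22311442]
194 462 186 184 185 185 169 149 145 -2 197 195 198 202 204 204 211 208 211 211 214 213 203 205 209 -3 -3 0 185 186 186 187 182
195 458 188 186 184 184 180 144 138 141 143 5 0 197 198 200 201 204 207 207 207 208 206 204 196 -1 -1 188 190 185 186 187 184
196 450 181 181 184 179 181 178 180 179 0 1 5 -2 1 195 195 201 202 199 203 203 205 204 205 205 0 186 187 185 189 184 187
197 447 182 184 180 177 177 182 181 180 177 181 -4 2 -1 1 3 -2 194 198 198 203 202 202 205 203 207 204 204 188 182 183 186
198 174 177 176 173 145 143 177 178 178 176 175 176 176 180 0 1 2 -4 4 194 197 198 204 200 202 204 205 202 203 204 184 184
199 168 169 172 137 142 142 143 140 117 175 173 176 178 179 181 182 5 -1 1 1 2 3 197 197 200 202 201 206 207 203 205 203
200 -2 -2 167 134 129 132 134 123 117 2 3 175 175 179 179 179 180 179 178 0 6 3 -1 2 196 198 201 202 202 206 205 206
201 -1 0 123 126 122 131 128 115 1 1 3 0 1 -2 177 177 176 179 179 177 180 -1 0 187 185 186 186 196 198 197 205 204
202 -1 0 118 121 116 119 122 
[... 1029 characters left out ...]
0 -1 104 106 109 112 116 4 0 -1 -1 1 2 7 1
212 407 407 409 408 409 407 408 407 409 409 410 409 409 409 64 65 46 47 0 99 105 100 107 113 3 3 -2 0 0 7 3 -5
213 409 409 410 410 411 406 408 409 407 409 411 408 409 410 407 409 46 48 -1 3 -3 95 105 3 -2 0 -2 -1 4 1 0 1
214 407 410 408 409 409 407 408 411 412 410 409 407 408 408 409 407 410 45 0 -2 0 0 -1 2 -3 0 2 4 -1 -1 -1 -4
215 407 407 408 407 411 410 409 409 408 407 410 408 408 409 410 411 407 406 0 2 -7 3 -2 1 -1 0 3 2 2 -2 1 1
216 402 404 405 407 407 409 409 407 410 409 408 408 409 408 410 409 408 405 36 -1 1 0 -1 4 -1 3 3 -3 0 0 1 1
217 402 400 402 402 408 403 407 408 406 409 409 409 410 408 407 407 407 401 35 34 1 -1 0 1 -2 5 1 1 2 -3 -4 2
```

Both fingers straddle the ring, with tips at about 96 while the TCP reads 62, so the offset is about 34 mm. I'll go down 16 mm more and close gradually.

carry_out --plan '[[[0, 0, 0.6, 0, 0, 0, 0.5], [0, 0, 0.6, 0, 0, 0, 0.6], [0, 0, 0.4, 0, 0, 0, 0.7], [0, 0, 0, 0, 0, 0, 0.78], [0, 0, 0, 0, 0, 0, 0.82], [0, 0, 0, 0, 0, 0, 0.82]]]'

```text
time: 8.8
eef_pos: [472.0, 56.8, 47.4]
tool_rot: [0.0, -0.137, 0.991, -0.0]
force: [0.2, 0.5, -0.4]
grip_width: 16.1
grip_force: 0.0
```

carry_out --plan '[[[0, 0, 0, 0, 0, 0, 0.85], [0, 0, 0, 0, 0, 0, 0.85], [0, 0, 0, 0, 0, 0, 0.87]]]'

```text
time: 9.1
eef_pos: [471.9, 56.8, 47.3]
tool_rot: [0.0, -0.137, 0.991, 0.0]
force: [0.5, 0.5, 0.8]
grip_width: 11.5
grip_force: 0.0
```

carry_out --plan '[[[0, 0, 0, 0, 0, 0, 0.9], [0, 0, 0, 0, 0, 0, 0.92]]]'

```text
time: 9.3
eef_pos: [471.9, 57.0, 47.3]
tool_rot: [0.0, -0.137, 0.991, 0.0]
force: [-0.3, 0.7, 0.5]
grip_width: 8.0
grip_force: 30.0
```

carry_out --plan '[[[0, 0, 0, 0, 0, 0, 0.96], [0, 0, 0, 0, 0, 0, 1], [0, 0, 0, 0, 0, 0, 1]]]'

```text
time: 9.6
eef_pos: [471.9, 57.0, 47.3]
tool_rot: [0.0, -0.137, 0.991, 0.0]
force: [-0.1, 0.6, 1.8]
grip_width: 8.0
grip_force: 30.0
```

carry_out --plan '[[[0, 0, -0.3, 0, 0, 0, 1], [0, 0, -0.3, 0, 0, 0, 1], [0, 0, 0, 0, 0, 0, 1]]]'

```text
time: 9.9
eef_pos: [471.8, 57.0, 53.2]
tool_rot: [0.0, -0.137, 0.991, 0.0]
force: [1.6, 1.7, -9.8]
grip_width: 8.3
grip_force: 30.0
```

carry_out --plan '[[[0, 0, -0.3, 0, 0, 0, 1], [0, 0, -0.3, 0, 0, 0, 1], [0, 0, 0, 0, 0, 0, 1]]]'

```text
time: 10.2
eef_pos: [471.8, 57.0, 59.4]
tool_rot: [0.0, -0.137, 0.991, 0.0]
force: [2.8, 1.5, -12.1]
grip_width: 8.1
grip_force: 30.0
```

carry_out --plan '[[[0, 0.25, 0, 0, 0, 1, 1], [-0.01, 0.5, 0, 0, 0, 2, 1], [-0.01, 0.5, 0, 0, 0, 2, 1], [-0.01, 0.5, 0, 0, 0, 2, 1], [-0.01, 0.5, 0, 0, 0, 2, 1], [0, 0.25, 0, 0, 0, 1, 1], [0, 0, 0, 0, 0, 0, 1]]]'

```text
time: 10.9
eef_pos: [466.5, 81.4, 59.0]
tool_rot: [-0.001, -0.05, 0.999, -0.0]
force: [0.7, 1.1, -11.7]
grip_width: 8.5
grip_force: 30.0
```

```bash
cat > st.py <<'E'
from h import *
s=robot.sense(); M=rot(s["tool_rot"]); e=s["eef_pos"]
print("yaw",np.degrees(np.arctan2(M[1,1],M[0,1])).round(2),"pos",e.round(2),"Ftool",(M.T@s["force"]).round(1),"Ttool",(M.T@s["wrist_torque"]).round(2),s["grip_width"],s["grip_force"])
q=e[:2]-[608.5,95.8]; print("r",np.hypot(*q).round(1),"ang",np.degrees(np.arctan2(q[1],q[0])).round(2),"t",s["time"])
E
python3 st.py
```

```text
yaw 95.77 pos [466.48  81.43  58.98] Ftool [-0.8  1.  11.7] Ttool [-0.37 -0.29 -0.09] 8.506109210860915 29.999503156182072
r 142.7 ang -174.22 t 10.9
```

carry_out --plan '[[[-0.01, 0.5, 0, 0, 0, 2, 1], [-0.02, 0.74, 0, 0, 0, 3, 1], [-0.02, 0.74, 0, 0, 0, 3, 1], [-0.02, 0.74, 0, 0, 0, 3, 1], [-0.02, 0.74, 0, 0, 0, 3, 1], [-0.02, 0.74, 0, 0, 0, 3, 1], [-0.02, 0.74, 0, 0, 0, 3, 1], [0, 0, 0, 0, 0, 0, 1]]]'

```text
time: 11.7
eef_pos: [469.0, 131.1, 58.6]
tool_rot: [-0.002, 0.123, 0.992, -0.0]
force: [-1.4, 3.2, -12.4]
grip_width: 8.2
grip_force: 30.0
```

```bash
python3 st.py
```

```text
yaw 75.84 pos [469.03 131.06  58.61] Ftool [ 2.1  2.8 12.4] Ttool [-0.47  0.62 -0.13] 8.236632265449895 30.004906345595828
r 143.9 ang 165.81 t 11.7
```

carry_out --plan '[[[-0.01, 0.5, 0, 0, 0, 2, 1], [-0.02, 0.74, 0, 0, 0, 3, 1], [-0.02, 0.74, 0, 0, 0, 3, 1], [-0.02, 0.74, 0, 0, 0, 3, 1], [-0.02, 0.74, 0, 0, 0, 3, 1], [-0.02, 0.74, 0, 0, 0, 3, 1], [-0.02, 0.74, 0, 0, 0, 3, 1], [0, 0, 0, 0, 0, 0, 1]]]'

```text
time: 12.5
eef_pos: [488.3, 176.6, 58.3]
tool_rot: [-0.003, 0.293, 0.956, -0.001]
force: [-3.9, 5.6, -11.8]
grip_width: 8.5
grip_force: 30.0
```

```bash
python3 st.py
```

```text
yaw 55.9 pos [488.29 176.58  58.28] Ftool [ 6.3  2.5 11.9] Ttool [-0.47  1.35 -0.05] 8.48635677412135 30.003343152942534
r 144.8 ang 146.1 t 12.5
```

carry_out --plan '[[[0.1, 0.2, 0.1, 0, 0, 0.8, 1], [0, 0.2, 0.1, 0, 0, 0.8, 1], [0, 0, 0, 0, 0, 0, 1], [0, 0, 0, 0, 0, 0, 0.86], [0, 0, 0, 0, 0, 0, 0.86], [0, 0, 0, 0, 0, 0, 0.86]]]'

```text
time: 13.1
eef_pos: [494.3, 178.8, 58.3]
tool_rot: [0.001, 0.308, 0.951, 0.001]
force: [-0.0, -0.8, 0.5]
grip_width: 12.2
grip_force: 0.2
```

```bash
python3 st.py
```

```text
yaw 54.11 pos [494.34 178.79  58.28] Ftool [-0.4 -0.7 -0.5] Ttool [ 0.13 -0.07 -0.02] 12.154541359347919 0.20148232346400619
r 141.1 ang 143.99 t 13.1
```

carry_out --plan '[[[0, 0.1, 0, 0, 0, 0.4, 0.86], [0, 0.1, 0, 0, 0, 0.4, 0.86], [0, 0.1, 0, 0, 0, 0.4, 0.86], [0, 0.1, 0, 0, 0, 0.4, 0.86]]]'

```text
time: 13.5
eef_pos: [494.4, 179.3, 57.5]
tool_rot: [-0.0, 0.322, 0.947, -0.002]
force: [-5.0, -9.8, 10.5]
grip_width: 12.7
grip_force: 6.0
```

```bash
python3 st.py
```

```text
yaw 52.42 pos [494.44 179.27  57.54] Ftool [ -2.  -10.9 -10.5] Ttool [ 2.38 -0.5  -0.02] 12.705804809769305 5.999363505649668
r 141.3 ang 143.8 t 13.5
```

The tangential force has risen to about 11 N. I'll back off and look.

carry_out --plan '[[[0, -0.2, 0, 0, 0, -0.8, 0.86], [0, -0.15, 0, 0, 0, -0.6, 0.86], [0, 0, 0, 0, 0, 0, 0.86]]]'

```text
time: 13.8
eef_pos: [493.0, 179.7, 57.3]
tool_rot: [0.0, 0.309, 0.951, 0.0]
force: [-0.0, -2.2, 0.6]
grip_width: 12.3
grip_force: 0.8
```

```bash
python3 st.py
python3 - <<'E'
from h import *
p,d=vision.read_camera("scene")
for z in (48,96,116): print(z,proj("scene",(494.3,178.8,z)).round(1))
x0,x1,y0,y1=335,362,220,262
ys,xs=np.mgrid[y0:y1,x0:x1]; W=world("scene",np.c_[xs.ravel(),ys.ravel()],d[y0:y1,x0:x1].ravel())
Z=W[:,2].reshape(y1-y0,-1).round().astype(int)
for r in range(y1-y0): print(y0+r,*Z[r])
a=np.clip((p[215:265,310:375,::-1]/255.)**0.5*255,0,255).astype(np.uint8)
cv2.imwrite("pics/c5.png",cv2.resize(a,(780,600),interpolation=cv2.INTER_CUBIC))
E
```

```text
yaw 53.97 pos [493.03 179.68  57.34] Ftool [-1.3 -1.7 -0.6] Ttool [ 0.35 -0.22  0.03] 12.284101456600306 0.8254103123908862
r 142.7 ang 144.01 t 13.8
48 [[346.1 242.7]]
96 [[348.8 235.7]]
116 [[349.9 232.6]]
220 -1 2 -1 0 162 170 180 181 178 179 177 173 194 202 208 212 223 229 250 251 250 253 256 254 255 255 257
221 1 1 -4 1 0 167 172 175 175 176 173 171 197 195 208 209 217 226 223 211 248 251 250 249 251 253 252
222 32 -3 -3 0 5 168 171 167 167 171 174 173 192 200 204 207 212 214 215 204 203 200 195 191 201 249 249
223 32 35 1 -1 -2 159 163 0 -1 173 172 174 152 197 204 207 211 212 199 199 199 200 198 199 198 204 195
224 39 35 38 1 -1 -2 0 -1 -2 170 176 173 148 193 200 204 206 206 203 199 198 196 199 200 200 196 201
225 33 33 1144 32 2 2 5 5 -2 0 172 174 172 190 202 200 201 198 199 196 195 198 198 199 197 199 202
226 34 35 39 33 38 2 1 1 1 4 171 175 176 137 197 198 200 201 201 198 198 202 198 197 194 199 193
227 33 35 33 34 35 34 0 -1 4 0 174 175 176 138 193 197 198 201 195 195 194 194 192 193 190 181 182
228 33 33 35 31 32 37 38 -2 -2 -1 117 178 181 182 193 196 201 197 191 189 180 1
[... 2419 characters left out ...]
 18 21 21 160 169 170 182 183 164 166 165 162 159 160 3
254 26 22 15 21 19 21 15 18 21 20 20 23 22 23 25 21 167 165 160 158 156 1 2 5 1 -2 1
255 20 22 20 18 20 21 19 20 23 33 35 35 34 34 34 39 36 34 22 20 0 2 1 0 0 2 0
256 25 22 21 22 20 21 18 23 35 35 33 39 33 37 37 38 29 36 19 19 6 4 2 2 1 3 2
257 20 20 20 22 21 19 20 22 33 31 35 35 32 33 36 34 36 37 36 18 1 0 3 -4 4 2 2
258 20 24 25 24 21 23 21 18 30 33 35 35 39 36 35 35 33 37 35 34 35 3 0 2 4 -4 1
259 19 19 18 19 20 17 20 18 28 37 35 33 33 34 35 34 35 32 33 35 35 3 -1 0 1 -2 1
260 20 21 21 18 19 23 18 18 31 35 35 37 39 33 33 35 36 35 36 36 32 1 1 -2 1144 4 0
261 19 24 20 19 20 22 20 19 27 33 37 31 32 32 36 34 33 31 38 33 36 1 2 1 -2 -1 1
```

View pics/c5.png

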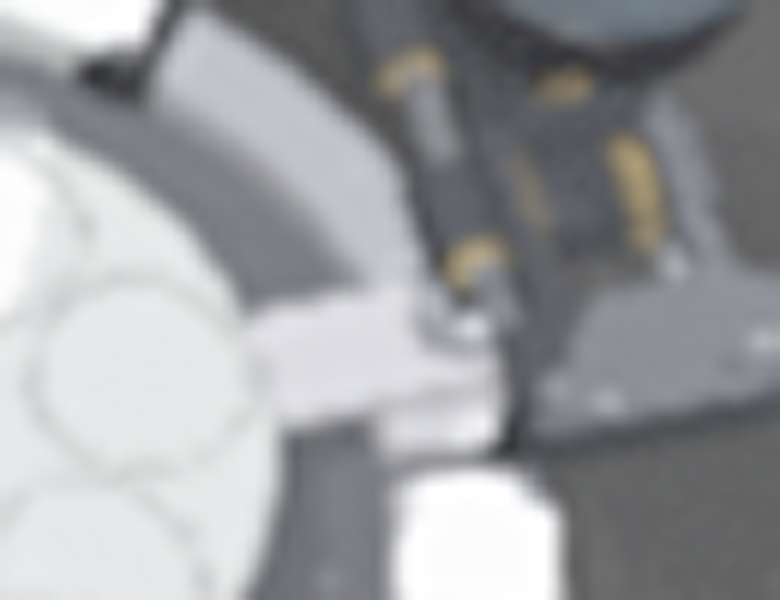

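Run:
```python
from h import *
A=np.array([608.5,95.8])
acc=[]
for k in range(4):
    p,d=vision.read_camera("scene"); acc.append(d)
d=np.median(acc,0)
for r in range(237,243):
    for c in range(345,352):
        w=world("scene",(c,r),d[r,c])[0]; q=w[:2]-A
        if 75<w[2]<140: print(c,r,w.round(),"r",np.hypot(*q).round(1),"ang",np.degrees(np.arctan2(q[1],q[0])).round(1))
# shoe gap along the track at r=145 from the projected band
p2=cv2.imread("pics/top0.png")
for a in np.arange(110,152,1.0):
    P=[(A[0]+rr*np.cos(np.radians(a)),A[1]+rr*np.sin(np.radians(a)),34) for rr in (140,143,146,149,152)]
    uv=proj("top",P); v=[int(p2[int(round(y)),int(round(x))].mean()) for x,y in uv]
    us=proj("scene",P); s=[int(p[int(round(y)),int(round(x))].mean()) for x,y in us]; zz=[int(world("scene",(int(round(x)),int(round(y))),d[int(round(y)),int(round(x))])[0][2]) for x,y in us]
    print(a,v,s,zz)
```

```text
347 239 [507. 181.  96.] r 133.1 ang 140.0
348 239 [511. 186. 109.] r 132.5 ang 137.2
349 239 [515. 190. 120.] r 132.5 ang 134.7
347 240 [508. 183.  93.] r 133.1 ang 139.1
348 240 [512. 187. 106.] r 132.6 ang 136.4
349 240 [514. 191. 112.] r 133.9 ang 134.9
347 241 [512. 185.  95.] r 131.7 ang 137.2
348 241 [515. 189. 105.] r 132.3 ang 135.2
349 241 [511. 191. 102.] r 135.9 ang 135.6
110.0 [163, 162, 163, 161, 161] [228, 238, 230, 202, 231] [30, 28, 32, 29, 31]
111.0 [164, 164, 167, 130, 147] [124, 166, 166, 126, 168] [19, 17, 17, 21, 20]
112.0 [131, 96, 110, 130, 83] [124, 89, 67, 92, 75] [19, 21, 21, 19, 19]
113.0 [69, 96, 68, 72, 65] [75, 72, 67, 59, 59] [20, 22, 21, 23, 19]
114.0 [61, 65, 62, 67, 66] [120, 72, 75, 77, 79] [24, 22, 21, 20, 22]
115.0 [57, 65, 62, 63, 68] [120, 129, 137, 144, 79] [24, 25, 28, 28, 22]
116.0 [110, 145, 76, 63, 57] [197, 210, 223, 144, 146] [34, 34, 33, 28, 27]
117.0 [189, 145, 190, 143, 188] [251, 252, 233, 236, 241] [33, 36, 32, 34, 34]
118.0 [187, 191, 190, 186, 188] [252, 252, 253, 253, 253] [33, 36, 35, 34, 34]
119.0 [187, 185, 188, 186, 186] [252
[... 1848 characters left out ...]
82, 185, 182, 183, 184] [192, 187, 178, 168, 166] [48, 50, 49, 48, 48]
144.0 [175, 157, 182, 171, 177] [192, 187, 133, 126, 131] [48, 50, 56, 56, 57]
145.0 [153, 154, 155, 156, 154] [160, 145, 133, 120, 120] [48, 50, 56, 62, 62]
146.0 [155, 156, 156, 155, 157] [123, 123, 107, 108, 153] [52, 52, 57, 63, 66]
147.0 [155, 157, 157, 157, 157] [167, 106, 105, 120, 153] [48, 57, 61, 66, 66]
148.0 [157, 157, 158, 157, 156] [146, 106, 120, 106, 114] [49, 57, 66, 95, 104]
149.0 [157, 158, 158, 157, 157] [141, 115, 115, 120, 84] [53, 63, 63, 66, 92]
150.0 [157, 158, 158, 157, 158] [180, 153, 132, 126, 84] [50, 50, 66, 66, 92]
151.0 [160, 158, 156, 156, 156] [186, 153, 128, 108, 64] [49, 50, 66, 67, 95]
```

The gap in the left shoe, between its two blocks, is at 131–134.5° (centre about 132.7°). The pin now sits about at the shoe's starting edge (144°), where it met a step. I'll regrip, lift over the edge and put it down nearer the hole.

carry_out --plan '[[[0, 0, 0, 0, 0, 0, 0.92], [0, 0, 0, 0, 0, 0, 1], [0, 0, 0, 0, 0, 0, 1], [0, 0, -0.2, 0, 0, 0, 1], [0, 0, -0.2, 0, 0, 0, 1], [0, 0, 0, 0, 0, 0, 1]]]'

```text
time: 14.65
eef_pos: [492.4, 179.2, 60.7]
tool_rot: [-0.0, 0.309, 0.951, -0.0]
force: [2.3, -3.0, -12.1]
grip_width: 8.1
grip_force: 30.0
```

```bash
python3 st.py
```

```text
yaw 53.97 pos [492.4  179.22  60.7 ] Ftool [-3.6 -1.1 12.1] Ttool [ 0.32 -0.66 -0.04] 8.126171996117971 30.02665174635844
r 143.0 ang 144.3 t 14.65
```

carry_out --plan '[[[0, 0.25, 0, 0, 0, 1, 1], [-0.01, 0.5, 0, 0, 0, 2, 1], [-0.01, 0.5, 0, 0, 0, 2, 1], [0, 0.35, 0, 0, 0, 1.4, 1], [0, 0, 0, 0, 0, 0, 1]]]'

```text
time: 15.15
eef_pos: [503.0, 192.7, 61.0]
tool_rot: [0.0, 0.362, 0.932, 0.0]
force: [1.7, -2.2, -11.8]
grip_width: 7.8
grip_force: 30.0
```

```bash
python3 st.py
```

```text
yaw 47.56 pos [503.05 192.66  60.99] Ftool [-2.7 -0.5 11.8] Ttool [-0.02 -0.38  0.  ] 7.8009733845083105 30.042471595643292
r 143.2 ang 137.43 t 15.15
```

carry_out --plan '[[[0, 0, 0.2, 0, 0, 0, 1], [0, 0, 0.15, 0, 0, 0, 1], [0, 0, 0, 0, 0, 0, 1], [0, 0, 0, 0, 0, 0, 0.87], [0, 0, 0, 0, 0, 0, 0.87], [0, 0, 0, 0, 0, 0, 0.87]]]'

```text
time: 15.75
eef_pos: [503.6, 192.3, 58.6]
tool_rot: [0.0, 0.362, 0.932, 0.001]
force: [-0.5, -0.8, -0.2]
grip_width: 11.9
grip_force: 0.0
```

```bash
python3 st.py
```

```text
yaw 47.56 pos [503.61 192.32  58.6 ] Ftool [-0.1 -0.9  0.2] Ttool [-0.02 -0.01 -0.03] 11.942928197606573 0.0
r 142.5 ang 137.38 t 15.75
```

carry_out --plan '[[[0, 0.1, 0, 0, 0, 0.4, 0.87], [0, 0.1, 0, 0, 0, 0.4, 0.87], [0, 0.1, 0, 0, 0, 0.4, 0.87]]]'

```text
time: 16.05
eef_pos: [504.4, 193.4, 57.8]
tool_rot: [-0.0, 0.372, 0.928, -0.001]
force: [-3.3, -3.0, 3.8]
grip_width: 11.5
grip_force: 2.4
```

```bash
python3 st.py
```

```text
yaw 46.31 pos [504.39 193.39  57.76] Ftool [ 0.3 -4.4 -3.8] Ttool [ 1.02 -0.11  0.04] 11.528286906330099 2.4074271967958794
r 142.7 ang 136.85 t 16.05
```

carry_out --plan '[[[0, 0.1, 0, 0, 0, 0.4, 0.87], [0, 0.1, 0, 0, 0, 0.4, 0.87]]]'

```text
time: 16.25
eef_pos: [504.6, 193.5, 57.5]
tool_rot: [-0.001, 0.379, 0.925, -0.002]
force: [-7.1, -7.0, 8.0]
grip_width: 11.7
grip_force: 4.9
```

```bash
python3 st.py
```

```text
yaw 45.47 pos [504.57 193.53  57.46] Ftool [  0.2 -10.   -8. ] Ttool [ 2.08 -0.11  0.09] 11.735771557422105 4.899301608384121
r 142.7 ang 136.76 t 16.25
```

Run:
```python
from h import *
A=np.array([608.5,95.8])
d=np.median([vision.read_camera("scene")[1] for k in range(3)],0)
u=proj("scene",(515,183,110))[0].round().astype(int); print(u)
for r in range(u[1]-6,u[1]+7):
    for c in range(u[0]-7,u[0]+8):
        w=world("scene",(c,r),d[r,c])[0]; q=w[:2]-A
        if 80<w[2]<150 and np.hypot(*q)<150: print(c,r,w.round(),"r",np.hypot(*q).round(1),"ang",np.degrees(np.arctan2(q[1],q[0])).round(1))
```

```text
[347 239]
351 244 [524. 204. 120.] r 136.8 ang 127.9
348 245 [524. 196. 101.] r 131.6 ang 130.2
```

Run:
```python
from h import *
A=np.array([608.5,95.8])
for cam in ("scene","top"):
    p=None; ds=[]
    for k in range(3):
        p,d=vision.read_camera(cam); ds.append(d)
    d=np.median(ds,0); ys,xs=np.mgrid[:420,:560]; W=world(cam,np.c_[xs.ravel(),ys.ravel()],d.ravel()); g=p.reshape(-1,3).mean(1)
    q=W[:,:2]-A; r=np.hypot(*q.T); a=np.degrees(np.arctan2(q[:,1],q[:,0]))
    m=(d.ravel()>0)&(abs(W[:,2]-48)<7)&(r>100)&(r<128)&(a>110)&(a<165)
    for lo in range(100,128,7):
        k=m&(r>=lo)&(r<lo+7)
        if k.sum(): print(cam,lo,k.sum(),"ang",a[k].min().round(1),np.median(a[k]).round(1),a[k].max().round(1),"expect halfwidth",np.degrees(np.arcsin(15/(lo+3.5))).round(1))
```

```text
scene 100 22 ang 128.1 135.4 144.0 expect halfwidth 8.3
scene 107 23 ang 129.0 135.8 143.3 expect halfwidth 7.8
scene 114 21 ang 129.7 136.9 144.2 expect halfwidth 7.3
scene 121 22 ang 130.4 137.3 143.9 expect halfwidth 6.9
top 100 23 ang 130.2 138.7 146.2 expect halfwidth 8.3
top 107 22 ang 130.9 138.3 145.5 expect halfwidth 7.8
top 114 16 ang 131.1 138.1 145.1 expect halfwidth 7.3
top 121 3 ang 131.3 131.4 132.2 expect halfwidth 6.9
```

carry_out --plan '[[[0, -0.2, 0, 0, 0, -0.2, 0.87], [0, -0.2, 0, 0, 0, 0, 0.87], [0, 0, 0, 0, 0, 0, 0.87], [0, 0, 0, 0, 0, 0, 0.87], [0, 0, 0, 0, 0, 0, 0.87]]]'

```text
time: 17.2
eef_pos: [503.7, 193.1, 57.7]
tool_rot: [0.0, 0.376, 0.926, 0.0]
force: [0.8, 0.3, -0.3]
grip_width: 11.5
grip_force: 0.0
```

```bash
python3 st.py
```

```text
yaw 45.78 pos [503.72 193.06  57.74] Ftool [-0.4  0.8  0.3] Ttool [-0.01 -0.04 -0.  ] 11.521874432498757 0.00025247784833482
r 143.0 ang 137.13 t 17.2
```

carry_out --plan '[[[0, 0.1, -0.03, 0, 0, 0, 0.87], [0, 0.1, -0.03, 0, 0, 0, 0.87], [0, 0.1, -0.03, 0, 0, 0.2, 0.87], [0, 0.1, -0.03, 0, 0, 0.2, 0.87]]]'

```text
time: 17.6
eef_pos: [504.3, 193.7, 58.0]
tool_rot: [-0.001, 0.38, 0.925, -0.002]
force: [-3.8, -5.5, -1.9]
grip_width: 11.6
grip_force: 3.6
```

```bash
python3 st.py
```

```text
yaw 45.3 pos [504.33 193.73  58.05] Ftool [-1.1 -6.6  1.9] Ttool [ 1.55 -0.21 -0.05] 11.602115712366079 3.571810435581284
r 143.0 ang 136.77 t 17.6
```

carry_out --plan '[[[0, 0.1, -0.03, 0, 0, 0.2, 0.87], [0, 0.1, -0.03, 0, 0, 0.2, 0.87]]]'

```text
time: 17.8
eef_pos: [505.6, 195.2, 58.4]
tool_rot: [-0.001, 0.383, 0.924, -0.002]
force: [-4.3, -5.6, -4.9]
grip_width: 11.4
grip_force: 3.1
```

```bash
python3 st.py
```

```text
yaw 44.9 pos [505.56 195.2   58.41] Ftool [-1.  -6.9  4.9] Ttool [ 1.3  -0.16  0.03] 11.383382251027406 3.075463475138349
r 143.1 ang 136.0 t 17.8
```

carry_out --plan '[[[0, 0.1, 0, 0, 0, 0.4, 0.87], [0, 0.1, -0.02, 0, 0, 0.4, 0.87], [0, 0.1, 0, 0, 0, 0.4, 0.87]]]'

```text
time: 18.1
eef_pos: [507.5, 197.2, 58.6]
tool_rot: [-0.002, 0.393, 0.919, -0.002]
force: [-3.5, -3.8, -3.6]
grip_width: 11.5
grip_force: 2.7
```

```bash
python3 st.py
```

```text
yaw 43.7 pos [507.48 197.22  58.57] Ftool [-0.3 -5.1  3.6] Ttool [ 1.09 -0.06  0.04] 11.509458567005593 2.6654843777099346
r 143.1 ang 134.89 t 18.1
```

Sliding smoothly at about 5 N. I'll continue in small steps.

carry_out --plan '[[[0, 0.1, 0, 0, 0, 0.4, 0.87], [0, 0.1, 0, 0, 0, 0.4, 0.87]]]'

```text
time: 18.3
eef_pos: [511.2, 200.5, 59.5]
tool_rot: [-0.0, 0.399, 0.917, -0.0]
force: [-1.3, -1.8, -0.8]
grip_width: 11.2
grip_force: 0.9
```

```bash
python3 st.py
```

```text
yaw 42.93 pos [511.17 200.53  59.54] Ftool [-0.5 -2.1  0.8] Ttool [ 0.39  0.02 -0.01] 11.189457644681251 0.9309617278631777
r 143.0 ang 132.9 t 18.3
```

carry_out --plan '[[[0, 0.1, 0, 0, 0, 0.4, 0.87], [0, 0.1, 0, 0, 0, 0.4, 0.87]]]'

```text
time: 18.5
eef_pos: [513.0, 202.2, 59.9]
tool_rot: [0.0, 0.405, 0.914, 0.0]
force: [-0.7, -1.5, -1.3]
grip_width: 11.6
grip_force: 0.9
```

```bash
python3 st.py
```

```text
yaw 42.16 pos [513.01 202.21  59.87] Ftool [-0.6 -1.5  1.3] Ttool [ 0.43  0.02 -0.07] 11.554956527395191 0.868748919601785
r 143.0 ang 131.9 t 18.5
```

carry_out --plan '[[[0, 0.1, 0, 0, 0, 0.4, 0.87], [0, 0, 0, 0, 0, 0, 0.87]]]'

```text
time: 18.7
eef_pos: [513.8, 202.9, 59.9]
tool_rot: [0.0, 0.409, 0.913, 0.0]
force: [-0.6, -0.5, -0.5]
grip_width: 11.3
grip_force: 0.5
```

```bash
python3 st.py
python3 - <<'E'
from h import *
A=np.array([608.5,95.8])
for cam in ("scene","top"):
    p,d=vision.read_camera(cam); ys,xs=np.mgrid[:420,:560]; W=world(cam,np.c_[xs.ravel(),ys.ravel()],d.ravel())
    q=W[:,:2]-A; r=np.hypot(*q.T); a=np.degrees(np.arctan2(q[:,1],q[:,0]))
    m=(d.ravel()>0)&(abs(W[:,2]-48)<7)&(r>100)&(r<121)&(a>110)&(a<165); print(cam,a[m].min(),np.median(a[m]),a[m].max())
    if cam=="scene": cv2.imwrite("pics/c6.png",cv2.resize(np.clip((p[215:265,310:375,::-1]/255.)**0.5*255,0,255).astype(np.uint8),(780,600),interpolation=cv2.INTER_CUBIC))
E
```

```text
yaw 41.76 pos [513.79 202.86  59.86] Ftool [-0.  -0.8  0.5] Ttool [ 0.22  0.09 -0.01] 11.286740976968655 0.49416944828408305
r 142.9 ang 131.5 t 18.7
scene 123.41360599363402 130.72515573103988 138.18795978846316
top 124.50658079558055 131.81340569761005 140.37606122201507
```

View pics/c6.png

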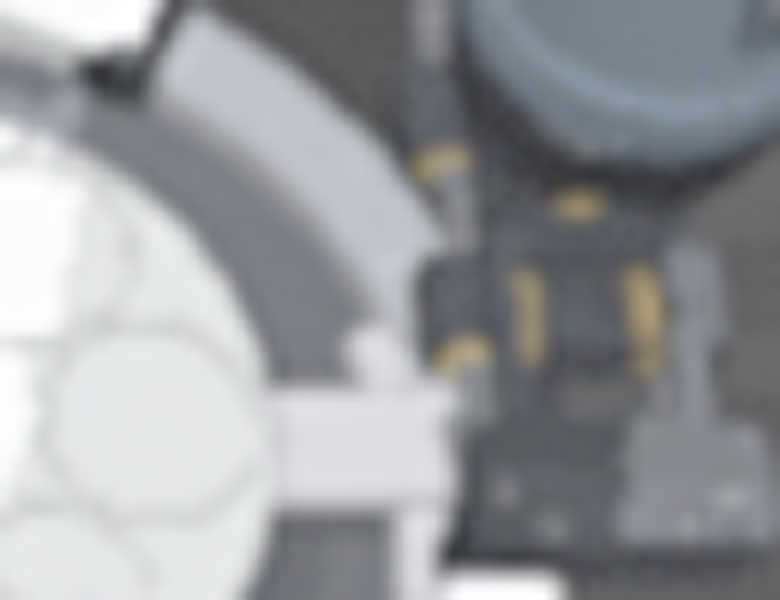

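The index arm is now over the shoe gap, at about 131–132°. I'll push gently on to check whether it is locked.

carry_out --plan '[[[0, 0.1, 0, 0, 0, 0.2, 0.87], [0, 0.1, 0, 0, 0, 0.2, 0.87]]]'

```text
time: 19.0
eef_pos: [514.4, 203.4, 59.7]
tool_rot: [-0.001, 0.412, 0.911, -0.001]
force: [-4.3, -2.9, 3.0]
grip_width: 11.3
grip_force: 2.8
```

```bash
python3 st.py
```

```text
yaw 41.34 pos [514.37 203.38  59.74] Ftool [ 0.6 -5.2 -3. ] Ttool [ 1.17  0.17 -0.06] 11.320333326944846 2.8057482531690425
r 142.9 ang 131.19 t 19.0
```

carry_out --plan '[[[0, 0.1, -0.02, 0, 0, 0.2, 0.87], [0, 0.1, -0.02, 0, 0, 0.2, 0.87]]]'

```text
time: 19.2
eef_pos: [514.5, 203.5, 59.7]
tool_rot: [-0.001, 0.415, 0.91, -0.002]
force: [-6.6, -6.2, 4.4]
grip_width: 11.5
grip_force: 4.7
```

```bash
python3 st.py
```

```text
yaw 40.92 pos [514.47 203.45  59.7 ] Ftool [-0.3 -9.1 -4.4] Ttool [1.91 0.11 0.01] 11.548612093651988 4.743299536939389
r 142.9 ang 131.14 t 19.2
```

carry_out --plan '[[[0, -0.2, 0, 0, 0, 0, 0.87], [0, -0.15, 0, 0, 0, 0, 0.8], [0, 0, 0, 0, 0, 0, 0.5], [0, 0, 0, 0, 0, 0, 0.5], [0, 0, 0, 0, 0, 0, 0.5], [0, 0, -2, 0, 0, 0, 0.5], [0, 0, -3, 0, 0, 0, 0.5], [0, 0, -4, 0, 0, 0, 0.5]]]'

```text
time: 20.0
eef_pos: [512.9, 202.5, 150.0]
tool_rot: [-0.001, 0.415, 0.91, -0.001]
force: [0.6, 0.6, 0.9]
grip_width: 44.4
grip_force: 0.0
```

carry_out --plan '[[[3, 0, 0, 0, 0, 0, 0.5], [4, 0, 0, 0, 0, 0, 0.5], [4, 0, 0, 0, 0, 0, 0.5], [2, 0, 0, 0, 0, 0, 0.5], [0, 0, 0, 0, 0, 0, 0.5]]]'

```text
time: 20.5
eef_pos: [426.3, 304.2, 150.1]
tool_rot: [-0.001, 0.412, 0.911, 0.0]
force: [0.5, 0.4, 0.2]
grip_width: 44.3
grip_force: 0.0
```

```bash
python3 st.py
python3 - <<'E'
from h import *
A=np.array([608.5,95.8]); ims=[]
for cam,(x,y) in (("scene",(305,205)),("top",(185,190))):
    ds=[]
    for k in range(3):
        p,d=vision.read_camera(cam); ds.append(d)
    d=np.median(ds,0); ys,xs=np.mgrid[:420,:560]; W=world(cam,np.c_[xs.ravel(),ys.ravel()],d.ravel())
    q=W[:,:2]-A; r=np.hypot(*q.T); a=np.degrees(np.arctan2(q[:,1],q[:,0]))
    m=(d.ravel()>0)&(abs(W[:,2]-48)<7)&(r>100)&(r<121)&(a>110)&(a<165); print(cam,a[m].min(),np.median(a[m]),a[m].max())
    m=(d.ravel()>0)&(W[:,2]>75)&(W[:,2]<140)&(abs(r-143)<25)&(abs(a-131)<9)
    for v in np.c_[xs.ravel()[m],ys.ravel()[m],W[m][:,2],r[m],a[m]].round(): print(*v.astype(int),end="; ")
    print()
    ims.append(cv2.resize(p[y:y+80,x:x+80,::-1],(400,400),interpolation=cv2.INTER_CUBIC))
cv2.imwrite("pics/c7.png",np.hstack(ims))
E
```

```text
yaw 41.3 pos [426.29 304.24 150.06] Ftool [-0.1  0.6 -0.2] Ttool [0.01 0.01 0.01] 44.327076955304506 0.0
r 276.9 ang 131.16 t 20.5
scene 122.08447203143128 130.3956452321553 138.19440811843597
351 241 115 139 133; 352 241 114 142 133; 353 241 117 144 132; 354 241 118 147 132; 355 241 117 150 133; 356 241 116 153 133; 357 241 114 156 133; 348 242 107 131 133; 349 242 112 133 132; 350 242 110 137 133; 351 242 115 138 132; 352 242 116 141 132; 353 242 117 144 131; 354 242 118 146 131; 355 242 115 150 132; 356 242 115 153 132; 357 242 112 156 132; 358 242 116 158 132; 359 242 105 164 133; 347 243 103 129 133; 348 243 108 131 132; 349 243 110 133 131; 350 243 111 136 131; 351 243 115 138 130; 352 243 116 141 130; 353 243 116 144 130; 354 243 114 147 131; 355 243 118 149 130; 356 243 115 153 130; 357 243 114 156 131; 358 243 113 159 131; 359 243 108 163 132; 346 244 96 127 133; 347 244 104 128 131; 348 244 108 130 130; 349 244 111 133 130; 350 244 109 136 130; 351 244 110 139 130; 352 244 111 142 130; 353 244 110 145 130; 354 244 107 148 131; 355 244 111 150 130; 356 244 109 154 130; 357 2
[... 1527 characters left out ...]
5 249 116 149 132; 196 249 120 146 133; 197 249 118 144 133; 198 249 113 143 134; 199 249 83 144 133; 200 249 85 141 133; 193 250 115 155 131; 194 250 116 153 132; 195 250 114 151 132; 196 250 115 149 133; 197 250 115 146 134; 198 250 81 148 132; 199 250 84 146 133; 192 251 111 160 131; 193 251 112 157 131; 194 251 112 155 132; 195 251 115 153 133; 196 251 114 151 134; 197 251 84 152 133; 198 251 84 150 134; 192 252 112 161 132; 193 252 112 159 132; 194 252 112 157 133; 195 252 114 155 134; 196 252 88 156 133; 197 252 89 153 134; 192 253 107 164 132; 193 253 113 161 133; 194 253 112 159 134; 195 253 94 159 133; 196 253 87 158 134; 192 254 101 167 133; 193 254 108 164 134; 194 254 97 163 134;
```

View pics/c7.png

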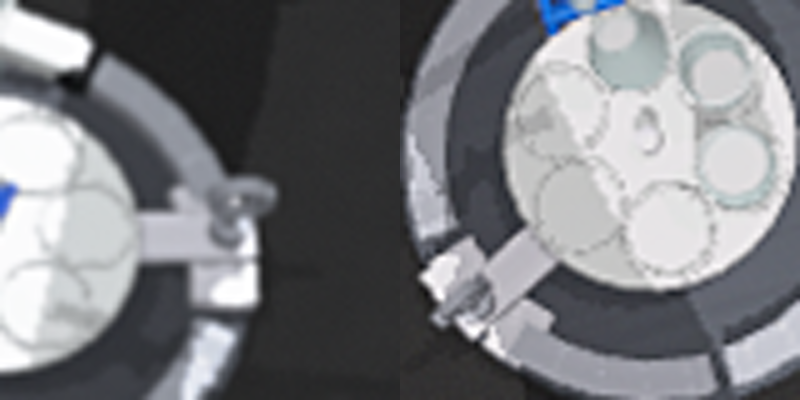

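The ring top is at about 116–117 mm and the bottom of its hole at about 84, so the pin is fully home. The flask now stands under the burette, next to the blue clamp at (625,50) in the crop, and the beaker and jar are in their seats. The gripper is clear.

```bash
python3 -c "
from plant import robot
print(robot.sign_off())"
```

```text
the job is handed in; nothing more can be done
None
```

The carousel is turned one station so the flask stands under the burette, the ring's pin is fully home in the new hole, and the job was handed in at about 21 s with the gripper clear. On the way the first grasp slipped off the ring's top edge, and the pin once met the shoe's edge at about 11 N, so I lifted it over.

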